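# Hang the gap gauge on the keeper peg

### The arm

A 7-joint arm with a two-finger parallel gripper is mounted at the origin on the work surface. World frame = base frame: x ahead of the robot, y to its left, z up, the work surface at z = 0. Lengths are in mm, angles in rad, forces in N, time in s.
With the tool pointing down it reaches from about 425 to 825 mm from the base axis. Payload 3.6 kg.
Tool frame: the origin (TCP) lies at the very end of the fingers, on their centre line; the grasp point (between the pads) lies 19 mm behind it (env.grip_depth is the distance from the TCP to the grasp point, in mm); z points along the fingers, y is the direction in which the jaws open and shut (so a half turn about z gives the same grasp; the last joint's range is limited). The gripper opens to 85 mm and grips with 20 to 120 N. Pads are 22 mm wide; open, the fingers measure 114 mm over their backs; the gripper's body (76 mm by 85 mm) begins 54 mm behind the grasp point. The pads swing forward as they close: fully open they stand 13 mm farther back than shut.
Start: joints at [1.171, 0.615, -0.013, 1.423, 0.008, 1.103, -0.04], TCP at [237.36, -605.081, 231.297] pointing down, gripper open.
Joint ranges: [-3.12, 3.12], [-0.3, 2.06], [-1.34, 1.32], [0.26, 2.42], [-1.36, 4.5], [0.01, 1.98], [-2.84, 2.84]. Speed limits (rad/s): [2.79, 2.79, 3.14, 3.14, 3.14, 3.14, 3.14].

### API

Orientations are given as a unit quaternion [x, y, z, w].
In Python, from cell import env gives the robot as it stands.
- The arm moves only by the tool apply_moves, never from a script. Its argument "steps" is a list of rows, each a list of 5 numbers: the opening, from 0 (shut) to 1 (fully open), then the shift along the tool's x, y, z in m, then the turn about the tool's z in rad. A call has 1 to 5 rows; each row is the pose to reach, as a shift and turn from the pose commanded when the call began, along the tool's axes at that moment; what a row does not reach only later rows make up. A row lasts 1/10 s, in which the tool goes at most 50 mm and 8.59 degrees, less where a joint would pass 70% of its speed; a pose out of reach is approached as far as the arm can. A call with a gripper value outside its range is refused whole. The fingers move at their own pace and stop on an object; "grip_force" is the grip in N (left out, the last holds). Time passes only in rows, so rows that repeat a pose let the fingers close. It gives the time, the measured TCP pose, the force and the opening at its end, in the units of the state.
- env.sense(): the state, without advancing time (a new reading comes with each control period).
- env.read_camera(name): name is "scene" or "top" or "wrist"; returns (picture, depth): 420x560x3 uint8, red, green, blue; 420x560 float32, mm along the optical axis (not along the pixel's ray), 0 where there is no reading.
- env.get_calibration(name): a dict with "camera_matrix" (3x3 intrinsics, pixels), "dist_coeffs" ([k1, k2, p1, p2, k3] as OpenCV has them; the pictures are not rectified), "R" (3x3) and "t" (3): a world point X has camera coordinates R X + t. Camera axes: x right, y down, z forward; pixel columns grow to the right and rows downward; lengths in mm; the calibration is good to about 2 mm. A picture is of the moment at which its call begins: read the wrist's pose just before it. get_calibration takes no time and is no camera call; for the wrist camera it gives the pose at the moment of the call.
- env.sign_off(): hands the job in, once; it reports no verdict.
The state is a dict: "t": time; "qpos": joint angles; "dq": joint speeds; "joint_torque": joint torques, N m; "eef_pos": TCP position; "orientation": TCP orientation; "contact_force": force on the tool from outside, world axes, zero at the start; "ft_torque": the same for the moment, N m; "grip_width": finger opening in mm.
Only numpy, scipy, OpenCV 4.12 (cv2) and the standard library are available. Lean on these libraries where they do the work, as an engineer would, in place of code of your own. Each camera call takes 0.05 s, during which the arm holds its last target.

### The job

Take the blue gap gauge out of its slotted holder and hang it by its eye on the rack's peg: slide the eye in along the peg so that it lifts the red gravity flap and the flap drops shut behind it, then press the gauge gently home until it has held the sprung yellow buffer about half way in (a couple of millimetres) for half a second. Let go so that the gauge hangs freely behind the closed flap; do not ram the rack or squash the buffer solid, and leave the other things on the bench where they are.

Things in the scene. Friction and masses are not known exactly. Their poses are not given: they have to be found in the camera images.
- gauge: Blue upright plate gauge, 0.2-0.31 kg, 60 mm wide (x), 8 mm thick (y), 186 mm tall (z); origin at the centre of its lower edge. Bottom up: two legs with a gap, a crossbar, an eight-sided eye, a bare steel grip tab. It starts upright in the holder's slot: lift it straight up. Either face may go on the peg first.
- eye (a point): Centre of the gauge's eye, 104 mm above the gauge's lower edge; axes as the gauge's. Hole axis along y; hole 38 mm across flats, with a flat at top and bottom; rim 9 mm wide all round, 8 mm thick.
- tab_top (a point): Centre of the top edge of the gauge's grip tab, 186 mm above its lower edge. The tab is 26 mm wide (x), 8 mm thick (y) and reaches 54 mm down from here to the eye's rim; pinch it from above across its 8 mm thickness.
- holder: Fixed black block, 90 x 60 mm, 44 mm tall, origin under its centre. A slot 9.5 mm wide and 65 mm long (along its x), 34 mm deep, open at the top, holds the gauge's legs; slot floor 10 mm above the bench.
- rack: Fixed grey rack, origin on the bench. Base 100 x 190 x 12 mm, y = -80 to +110; post 152 mm tall, front face at y = +80 mm. One level round steel peg, 12 mm thick, runs along its y, 140 mm (axis) above the bench, from the free tip at y = -62 mm to the post. The eye goes on over the tip and travels to +y. When hung, the eye's centre is 13 mm below the peg's axis.
- peg_tip (a point): Centre of the peg's free end (rack y = -62 mm, 140 mm above the bench); axes as the rack's.
- flap (a joint): Red gravity flap, 0 = hangs straight down (shut), up to 1.35 rad as its foot swings in (rack +y) and up; cannot swing out. Pivot in the peg at rack y = -50 mm; 18 mm wide, 5 mm thick, reaches 41 mm below the peg's axis; 40 g, falls shut by itself. With the eye's centre 8 mm below the peg's axis its lower rim lifts the flap to about 0.85; it drops once the centre is past y = -14 mm.
- stop: Sprung stop round the peg. Origin: middle of its fixed brass collar's back, on the peg's axis at rack y = +80 mm. A brass sleeve ends in a yellow buffer disc, 40 mm across, 6 mm thick. The sleeve is preset anywhere over 50 mm and will not budge: the free buffer face lies at rack y = -2 to +48 mm, find it by feel. Buffer spring: 1 N to start, then 1.5 N/mm, solid after 4 mm (7 N).
- tin: Orange jar, 48 mm across, 55 mm tall; origin under its centre. Leave alone.
- disc: Steel fixture disc, 80 mm across, 10 mm thick, lying flat; origin under its centre. Leave alone.
- pin: Short pin with a blue stem, 28 mm foot, 67 mm tall, standing; origin under its centre. Leave alone.
Things that resemble listed ones, but are neither listed nor needed, are in the scene too. There is more than one size of the gauge; the one meant has the size given above. Of the things shaped like the rack, the grey one is meant.

How it is judged:
By the outcome, as a careful person would: the job done as asked, in the order asked, and still so for the second after the job is handed in, with the robot touching nothing.
It also fails if it takes over 70 s, if anything falls off the work surface, if the arm or the gripper's body presses on something with over 40 N, if the wrist force passes 120 N, or if a joint passes its speed limit or range.

## Working session

There is one attempt and no reset: what is moved stays moved. The work goes in short steps, Python scripts to look and compute and a tool call to move; the robot and the scene stay as the last step left them, time stands still between calls to the robot, and variables do not carry over. Pictures are saved under pics/ and viewed, and the job is handed in when it is done.

Besides the shell and the picture viewer there is one more tool, called after "Call:" by a JSON object that holds its "name" and its "arguments", one argument or row to a line. apply_moves: Moves the arm, as the interface text tells. Its arguments: {"type":"object","properties":{"steps":{"type":"array"},"grip_force":{"type":"number"}},"required":["steps"]}

```bash
ls; mkdir -p pics; python3 - <<'E'
from cell import env
import cv2,numpy as np
s=env.sense();print(s['t'],s['eef_pos'],s['orientation'],s['grip_width'])
for n in ['scene','top','wrist']:
    c=env.get_calibration(n)
    im,d=env.read_camera(n)
    cv2.imwrite(f'pics/{n}0.png',im[:,:,::-1]);np.savez(f'{n}0.npz',im=im,d=d,K=c['camera_matrix'],D=c['dist_coeffs'],R=c['R'],t=c['t'])
    R=np.array(c['R']);print(n,-R.T@np.array(c['t']),R[2], c['camera_matrix'][0])
E
```

```text
pics
0.0 [ 237.09804426 -604.38451959  230.13791502] [ 9.82577058e-01  1.85851207e-01 -2.44267124e-04 -1.26251363e-03] 85.5591866313486
scene [797.31991376 460.84530175 710.74673562] [-0.33739538 -0.59466478 -0.72975212] [420.4940513    0.         275.47304327]
top [ 390.1479916    -6.04134421 1121.10538765] [ 0.12580724  0.00720703 -0.99202853] [440.06422668   0.         276.83029467]
wrist [ 306.95674314 -575.98037565  372.97143444] [-0.27369829 -0.1046754  -0.95610266] [342.28192588   0.         275.52671912]
```

View pics/scene0.png

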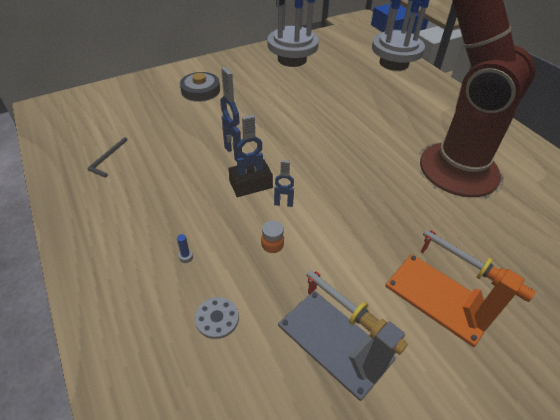

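View pics/top0.png

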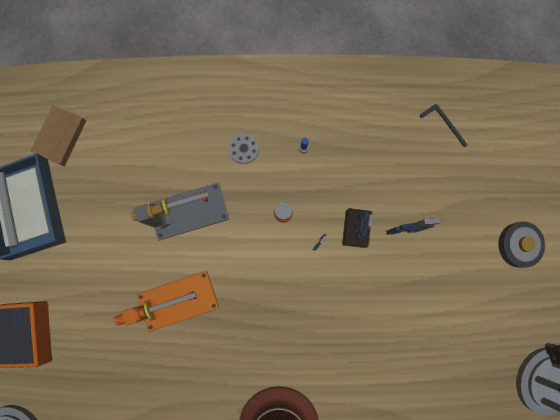

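View pics/wrist0.png

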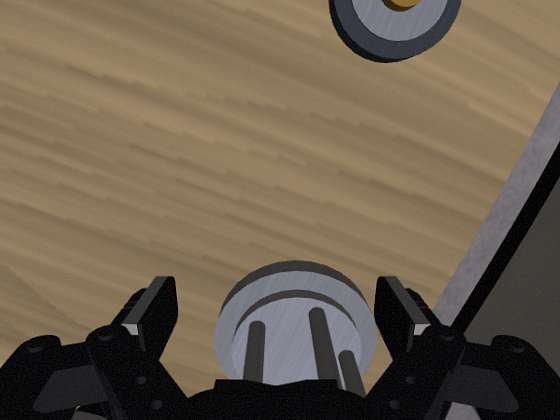

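The scene view shows three gauges: one in the black holder (250,150), a larger one behind it (230,105) and a smaller one (285,185). There are two racks, grey at (345,335) and orange at (455,290). By the description I want the gauge in the holder and the grey rack, so I'll check both in close crops.

```bash
cat > h.py <<'E'
import cv2,numpy as np
def load(f):
    z=np.load(f);return {k:z[k] for k in z.files}
def cloud(c):
    h,w=c['d'].shape
    u,v=np.meshgrid(np.arange(w),np.arange(h))
    p=cv2.undistortPoints(np.stack([u,v],-1).reshape(-1,1,2).astype(float),c['K'],c['D']).reshape(h,w,2)
    X=np.dstack([p[...,0]*c['d'],p[...,1]*c['d'],c['d']])
    W=(X-c['t'])@c['R']
    W[c['d']<=0]=np.nan
    return W
def proj(c,X):
    r,_=cv2.Rodrigues(c['R']);return cv2.projectPoints(np.array(X,float).reshape(-1,1,3),r,c['t'],c['K'],c['D'])[0].reshape(-1,2)
def ray(c,uv,z):
    p=cv2.undistortPoints(np.array(uv,float).reshape(-1,1,2),c['K'],c['D']).reshape(-1,2)
    d=np.c_[p,np.ones(len(p))]@c['R'];o=-c['R'].T@c['t']
    return o+d*((z-o[2])/d[:,2])[:,None]
E
python3 - <<'E'
import cv2
a=cv2.imread('pics/scene0.png');b=cv2.imread('pics/top0.png')
cv2.imwrite('pics/c1.png',cv2.resize(a[60:215,190:330],None,fx=4,fy=3.8,interpolation=2))
cv2.imwrite('pics/c2.png',cv2.resize(a[260:400,270:420],None,fx=4,fy=4,interpolation=2))
cv2.imwrite('pics/c3.png',cv2.resize(b[170:260,120:450],None,fx=2.4,fy=2.4,interpolation=2))
E
```

```text
(no output)
```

View pics/c1.png

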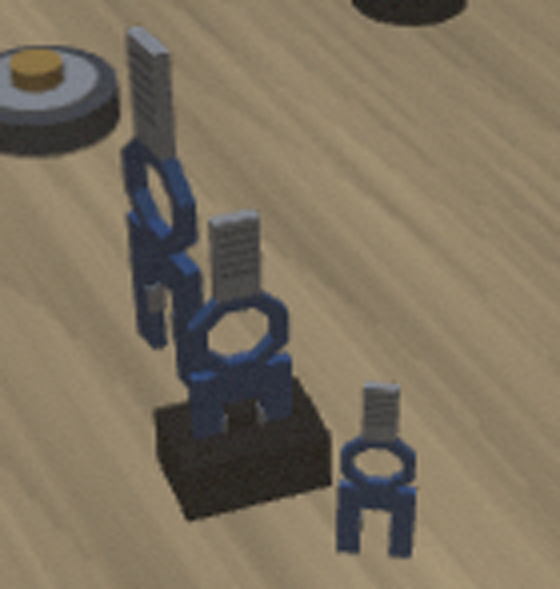

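View pics/c2.png

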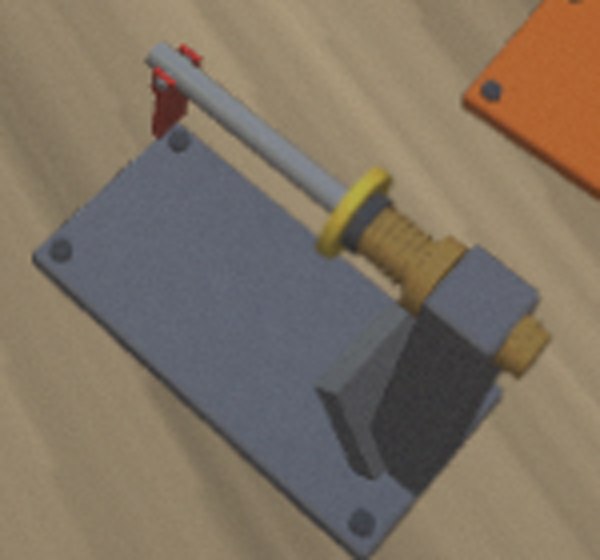

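View pics/c3.png

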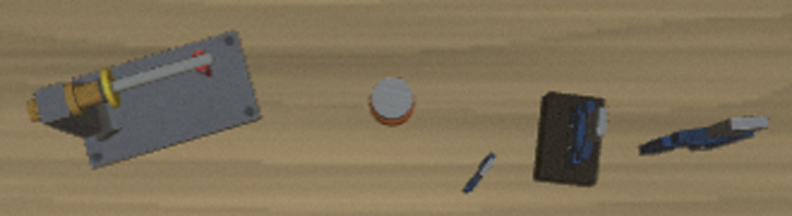

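```bash
python3 - <<'E'
from h import *
for n in ['scene','top']:
    c=load(n+'0.npz');W=cloud(c);c['W']=W
    im=c['im'];hsv=cv2.cvtColor(im,cv2.COLOR_RGB2HSV)
    print(n,'table z',np.nanmedian(W[...,2]))
    # blue clusters, holder black
    def comps(mask,name,amin=20):
        k,l,st,ce=cv2.connectedComponentsWithStats(mask.astype(np.uint8),connectivity=8)
        for i in range(1,k):
            if st[i,4]>=amin:
                P=W[l==i];P=P[~np.isnan(P[:,0])]
                if len(P)==0: continue
                print(n,name,st[i],'min',np.percentile(P,2,axis=0).round(0),'max',np.percentile(P,98,axis=0).round(0))
    H,S,V=hsv[...,0].astype(int),hsv[...,1].astype(int),hsv[...,2].astype(int)
    comps((abs(H-112)<12)&(S>110)&(V>30),'blue')
    comps((H<6)&(S>150)&(V>60)|(H>174)&(S>150)&(V>60),'red',6)
    comps((abs(H-28)<4)&(S>170)&(V>100),'yellow',6)
    inw=(W[...,0]>350)&(W[...,0]<750)&(W[...,1]>-300)&(W[...,1]<300)
    Z=W[...,2]
    for lo,hi,nm in [(100,240,'high'),(36,50,'holdertop'),(5,18,'base')]:
        comps(inw&(Z>lo)&(Z<hi),nm,30)
E
```

```text
scene table z -0.3023342671443933
scene blue [295   0   7   8  53] min [ 111. -635.  202.] max [ 127. -617.  223.]
scene blue [391   0  15  30 257] min [-1230. -1532.  -415.] max [-139. -487.  225.]
scene blue [409   0  20  13 148] min [-242. -482.  200.] max [-172. -439.  237.]
scene blue [372   4  18  28 338] min [-1158. -1609.  -465.] max [-1049. -1470.  -350.]
scene blue [412  14   6  19  39] min [-1250. -1406.  -462.] max [ -951. -1131.  -211.]
scene blue [421  19   7  11  46] min [-1348. -1406.  -460.] max [-1292. -1381.  -394.]
scene blue [231 102   7  12  34] min [ 482. -298.  152.] max [ 489. -280.  168.]
scene blue [224 110   9  12  38] min [ 484. -341.  110.] max [ 492. -305.  123.]
scene blue [247 148  11   8  22] min [ 476. -199.   93.] max [ 500. -193.  105.]
scene blue [177 235   9   7  46] min [700. -73.  64.] max [715. -59.  68.]
scene red [426 236   5   3   6] min [339. 192. 142.] max [342. 200. 145.]
scene red [425 240   4   5  11] min [338. 194. 125.] max [342. 199. 134.]
scene red [422 245   5   5   9] min [336. 195. 108.] max [342. 198. 121.]
scene red [315 271 
[... 1724 characters left out ...]
. 159.]
top high [360 212  14  25 198] min [ 468. -204.  101.] max [ 521. -192.  198.]
top high [396 220  28  11 135] min [ 480. -300.  101.] max [ 491. -278.  233.]
top high [319 236   7   8  30] min [ 451. -107.  104.] max [466. -95. 138.]
top holdertop [344 208  28  39 595] min [ 450. -227.   39.] max [ 539. -166.   49.]
top holdertop [158 213  12  14  41] min [500. 271.  38.] max [531. 296.  49.]
top base [228 133  31  30 695] min [671.  53.   6.] max [742. 124.  15.]
top base [298 142  11  11  55] min [695. -80.   6.] max [719. -53.  17.]
top base [ 160  183   68   57 2029] min [480. 138.   8.] max [603. 291.  17.]
top base [162 270  50  17 438] min [350. 172.   7.] max [384. 279.  17.]
```

```bash
python3 - <<'E'
from h import *
for n in ['scene','top']:
    c=load(n+'0.npz');W=cloud(c);X,Y,Z=W[...,0],W[...,1],W[...,2]
    def sel(m): P=W[m]; return P
    # holder top rect
    P=sel((X>430)&(X<560)&(Y<-150)&(Y>-240)&(Z>40)&(Z<48))[:,:2]
    print(n,'holder',cv2.minAreaRect(P.astype(np.float32)))
    P=sel((X>460)&(X<530)&(Y<-180)&(Y>-215)&(Z>52)&(Z<200))
    print('gauge n',len(P)); 
    vx=cv2.fitLine(P[:,:2].astype(np.float32),cv2.DIST_HUBER,0,.01,.01).ravel();print('gauge line',vx,'yaw',np.arctan2(vx[1],vx[0]),)
    T=P[P[:,2]>150];print('tab mean',T.mean(0),T.min(0),T.max(0))
    TT=P[P[:,2]>193];print('tabtop',TT.mean(0),len(TT),TT.min(0),TT.max(0))
    # peg: z 138..150 along
    P=sel((X>490)&(X<600)&(Y>140)&(Y<245)&(Z>141)&(Z<150))
    l=cv2.fitLine(P[:,:2].astype(np.float32),cv2.DIST_HUBER,0,.01,.01).ravel();print('peg line',l,len(P),'z max',np.percentile(P[:,2],95))
    d=l[:2]*np.sign(l[1]);s=(P[:,:2]-l[2:])@d;print('tip',l[2:]+d*np.percentile(s,1),l[2:]+d*s.min(),'rack yaw',np.arctan2(-d[0],d[1]))
    P=sel((X>430)&(X<680)&(Y>100)&(Y<350)&(Z>7)&(Z<16))[:,:2]
    r=cv2.minAreaRect(P.astype(np.float32));print('base',r,cv2.boxPoints(r).round(0).tolist())
    hsv=cv2.cvtColor(c['im'],cv2.COLOR_RGB2HSV);H,S,V=[hsv[...,i].astype(int) for i in range(3)]
    m=(H>20)&(H<32)&(S>170)&(V>70)&(X>490)&(X<600)&(Y>140)&(Y<320)&(Z>100)
    P=sel(m);print('yellow',len(P),P.min(0) if len(P) else'',P.max(0) if len(P) else '',P.mean(0))
E
```

```text
scene holder ((494.3201904296875, -196.90792846679688), (63.04862594604492, 90.6525650024414), 81.14452362060547)
gauge n 860
gauge line [ 9.9057031e-01 -1.3700528e-01  4.9471823e+02 -1.9485229e+02] yaw -0.13743755
tab mean [ 495.06750477 -195.28941842  176.09571249] [ 480.99484372 -203.50248235  150.0423759 ] [ 507.02840471 -190.28917231  197.34661644]
tabtop [ 494.65152346 -197.05874191  195.41970908] 42 [ 482.23204532 -202.43066378  193.1642479 ] [ 506.91661055 -192.48220957  197.34661644]
peg line [ 2.8804111e-01 -9.5761806e-01  5.5022864e+02  2.0186601e+02] 398 z max 146.36437741276845
tip [562.91835902 159.67791627] [563.31426197 158.36170205] rack yaw 0.29218063
base ((559.110107421875, 196.78367614746094), (136.3580322265625, 284.5910339355469), 28.679141998291016) [[431.0, 289.0], [568.0, 39.0], [687.0, 105.0], [551.0, 354.0]]
yellow 0   [nan nan nan]
top holder ((494.92236328125, -198.52005004882812), (61.59464645385742, 90.77767944335938), 82.91099548339844)
gauge n 307
gauge line [ 9.9364442e-01 -1.1256431e-01  4.9344403e+02 -1.9553220e+02] yaw -0.112803385
tab mean [ 493.45931595 -196.78941146  183.07021286] [ 481.13140633 -204.04149064  150.59029082] [ 507.89304726 -192.57185231  199.10940907]
tabtop [ 494.25109087 -198.53592283  196.59092188] 46 [ 481.83958459 -204.04149064  193.59236334] [ 507.89304726 -194.64315013  199.10940907]
peg line [ 2.7547708e-01 -9.6130764e-01  5.4961591e+02  1.9918254e+02] 216 z max 148.58679135455233
tip [561.96024017 156.10562513] [562.14995177 155.44360557] rack yaw 0.27908593
base ((559.309814453125, 196.48977661132812), (133.32781982421875, 278.0999755859375), 27.786775588989258) [[436.0, 288.0], [565.0, 42.0], [683.0, 105.0], [553.0, 351.0]]
yellow 15 [517.75807232 248.31276344 128.78183824] [547.15409142 257.45820714 159.94001649] [530.00766071 251.71458815 151.99134249]<stdin>:21: RuntimeWarning: Mean of empty slice.
  ret = um.true_divide(
```

```bash
cat > go.py <<'E'
import sys,numpy as np
from cell import env
from scipy.spatial.transform import Rotation as Ro
def plan(x,y,z,yaw):
    s=env.sense();R=Ro.from_quat(s['orientation']).as_matrix();p=np.array(s['eef_pos'])
    yw=np.arctan2(R[1,0],R[0,0])
    d=R.T@(np.array([x,y,z])-p)
    print('t',round(s['t'],2),'p',p.round(1),'yaw',round(yw,4),'tilt',R[:,2].round(4),'F',np.round(s['contact_force'],2),'T',np.round(s['ft_torque'],2),'w',round(s['grip_width'],1))
    print('shift',d.round(1),'turn',round(-(yaw-yw),4),'dist',np.linalg.norm(d).round(0))
if __name__=='__main__': plan(*map(float,sys.argv[1:5]))
E
python3 go.py 494.5 -197.5 300 -0.13
```

```text
t 0.15 p [ 237.1 -604.6  230.4] yaw 0.3738 tilt [-8.0e-04  1.8e-03 -1.0e+00] F [-0.01 -0.2  -0.5 ] T [-0.   -0.06  0.  ] w 85.1
shift [ 388.3 -285.1  -69. ] turn 0.5038 dist 487.0
```

Call:
{"name": "apply_moves", "arguments": {
  "steps": [
    [0.6,0.02,-0.015,-0.04,0.1],
    [0.6,0.055,-0.04,-0.065,0.2],
    [0.6,0.093,-0.068,-0.069,0.3],
    [0.6,0.132,-0.097,-0.069,0.4],
    [0.6,0.171,-0.126,-0.069,0.5]
  ]
}}

```text
t: 0.65
eef_pos: [351.3, -423.6, 300.4]
orientation: [0.998, -0.065, 0.0, -0.0]
contact_force: [1.2, -0.2, -0.3]
grip_width: 51.0
```

```bash
python3 go.py 494.5 -197.5 300 -0.13
```

```text
t 0.65 p [ 351.3 -423.6  300.4] yaw -0.1306 tilt [ 5.e-04  1.e-04 -1.e+00] F [ 1.22 -0.24 -0.32] T [-0.01 -0.05  0.05] w 51.0
shift [ 112.6 -242.8    0.5] turn -0.0006 dist 268.0
```

Call:
{"name": "apply_moves", "arguments": {
  "steps": [
    [0.6,0.02,-0.043,0,0],
    [0.6,0.04,-0.086,0,0],
    [0.6,0.06,-0.13,0,0],
    [0.6,0.08,-0.173,0,0],
    [0.6,0.1,-0.216,0,0]
  ]
}}

```text
t: 1.15
eef_pos: [477.5, -221.8, 300.3]
orientation: [0.998, -0.063, -0.0, -0.0]
contact_force: [0.4, -0.8, -0.5]
grip_width: 51.1
```

Call:
{"name": "apply_moves", "arguments": {
  "steps": [
    [0.6,0.012,-0.025,0,0],
    [0.6,0.012,-0.025,0.02,0],
    [0.6,0.012,-0.025,0.02,0]
  ]
}}

```text
t: 1.45
eef_pos: [490.7, -198.6, 278.0]
orientation: [0.998, -0.062, -0.003, -0.001]
contact_force: [-0.9, 0.1, 0.1]
grip_width: 51.3
```

```bash
python3 go.py 494.5 -197.5 158 -0.13; python3 - <<'E'
from cell import env
import cv2,numpy as np
from h import *
n='wrist';c=env.get_calibration(n);im,d=env.read_camera(n)
np.savez('wrist1.npz',im=im,d=d,K=c['camera_matrix'],D=c['dist_coeffs'],R=c['R'],t=c['t'])
cv2.imwrite('pics/wrist1.png',im[:,:,::-1])
c=load('wrist1.npz');W=cloud(c);X,Y,Z=W[...,0],W[...,1],W[...,2]
m=(X>440)&(X<550)&(Y<-160)&(Y>-235)&(Z>190)&(Z<202)
P=W[m];print(len(P),P.mean(0),P.min(0),P.max(0)); print(cv2.minAreaRect(P[:,:2].astype(np.float32)))
v,u=np.where(m);print(u.mean(),v.mean())
E
```

```text
t 1.45 p [ 490.7 -198.6  278. ] yaw -0.1235 tilt [-0.0057  0.0021 -1.    ] F [-0.89  0.06  0.15] T [ 0.03  0.02 -0.05] w 51.3
shift [  4.3  -1.4 119.9] turn 0.0065 dist 120.0
435 [ 496.79490207 -195.74476172  195.79570641] [ 482.55278619 -200.73476133  190.09150059] [ 509.02789893 -190.73283977  198.75179578]
((495.7908935546875, -195.76104736328125), (8.46396255493164, 26.117021560668945), 82.36530303955078)
272.75632183908044 216.17471264367816
```

View pics/wrist1.png

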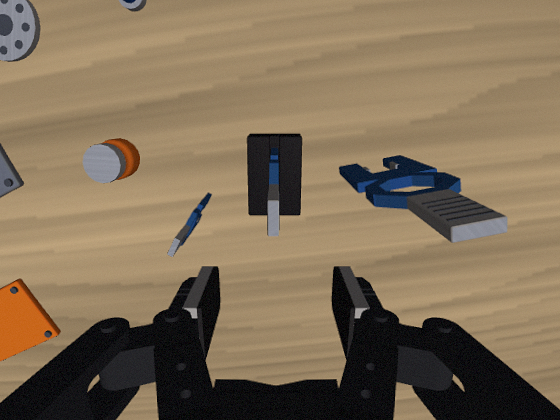

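Call:
{"name": "apply_moves", "arguments": {
  "steps": [
    [0.6,0.0045,-0.002,0.03,0.006],
    [0.6,0.0045,-0.002,0.06,0.006],
    [0.6,0.0045,-0.002,0.09,0.006],
    [0.6,0.0045,-0.002,0.11,0.006],
    [0.6,0.0045,-0.002,0.12,0.006]
  ]
}}

```text
t: 2.0
eef_pos: [495.5, -200.1, 159.1]
orientation: [0.998, -0.067, -0.001, -0.0]
contact_force: [0.3, -0.2, 1.2]
grip_width: 51.3
```

```bash
python3 go.py 495 -196.8 158 -0.13; python3 - <<'E'
from cell import env
import cv2
im,d=env.read_camera('wrist')
cv2.imwrite('pics/wrist2.png',im[:,:,::-1])
E
```

```text
t 2.0 p [ 495.5 -200.1  159.1] yaw -0.1346 tilt [-2.6e-03  3.0e-04 -1.0e+00] F [ 0.33 -0.22  1.22] T [-0.02  0.01 -0.04] w 51.3
shift [-0.9 -3.2  1.1] turn -0.0046 dist 3.0
```

View pics/wrist2.png

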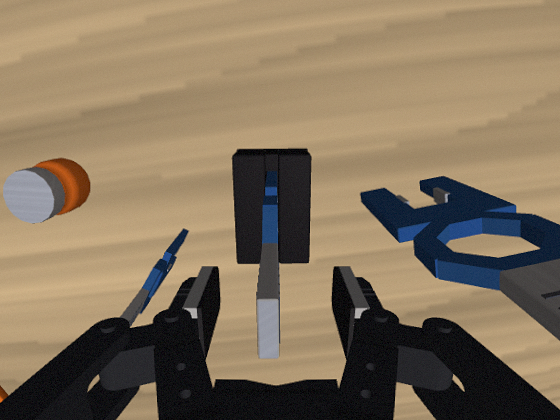

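Call:
{"name": "apply_moves", "arguments": {
  "steps": [
    [0.6,-0.001,-0.003,0,-0.004],
    [0.6,-0.001,-0.003,0,-0.004]
  ]
}}

```text
t: 2.25
eef_pos: [496.9, -195.9, 161.7]
orientation: [0.998, -0.064, 0.001, 0.0]
contact_force: [0.8, 0.2, 1.5]
grip_width: 51.4
```

Call:
{"name": "apply_moves", "arguments": {
  "steps": [
    [0.3,0,0,0,0],
    [0.1,0,0,0,0],
    [0.0,0,0,0,0],
    [0.0,0,0,0,0],
    [0,0,0,0,0]
  ],
  "grip_force": 60
}}

```text
t: 2.75
eef_pos: [496.6, -196.3, 161.0]
orientation: [0.998, -0.064, 0.001, 0.0]
contact_force: [-0.3, -0.8, 5.7]
grip_width: 7.2
```

```bash
python3 go.py 495 -196.8 158 -0.13
```

```text
t 2.75 p [ 496.6 -196.3  161. ] yaw -0.1282 tilt [ 1.4e-03 -9.0e-04 -1.0e+00] F [-0.33 -0.84  5.75] T [-0.18  0.11  0.06] w 7.2
shift [-1.5  0.7  3. ] turn 0.0018 dist 3.0
```

Call:
{"name": "apply_moves", "arguments": {
  "steps": [
    [0,0,0,-0.01,0],
    [0,0,0,-0.03,0],
    [0,0,0,-0.05,0],
    [0,0,0,-0.07,0],
    [0,0,0,-0.09,0]
  ]
}}

```text
t: 3.25
eef_pos: [495.2, -195.1, 250.6]
orientation: [0.998, -0.064, -0.001, -0.001]
contact_force: [-0.2, 0.0, -3.1]
grip_width: 7.1
```

```bash
python3 go.py 495 -196.8 258 0.285; python3 - <<'E'
from cell import env
import cv2,numpy as np
from h import *
for n in ['scene','top']:
    c=env.get_calibration(n);im,d=env.read_camera(n)
    np.savez(n+'3.npz',im=im,d=d,K=c['camera_matrix'],D=c['dist_coeffs'],R=c['R'],t=c['t'])
    cv2.imwrite(f'pics/{n}3.png',im[:,:,::-1])
E
```

```text
t 3.25 p [ 495.2 -195.1  250.6] yaw -0.1282 tilt [-0.0022  0.0015 -1.    ] F [-0.17  0.02 -3.1 ] T [ 0.   -0.04 -0.05] w 7.1
shift [-0.   1.7 -7.4] turn -0.4132 dist 8.0
```

View pics/scene3.png

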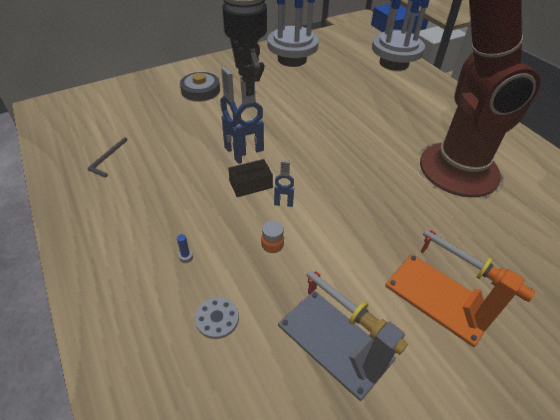

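```bash
python3 go.py 573 100 240 0.285; python3 - <<'E'
from h import *
for n in ['scene','top']:
    c=load(n+'3.npz');W=cloud(c);X,Y,Z=W[...,0],W[...,1],W[...,2]
    hsv=cv2.cvtColor(c['im'],cv2.COLOR_RGB2HSV);H,S,V=[hsv[...,i].astype(int) for i in range(3)]
    m=(X>450)&(X<540)&(Y>-220)&(Y<-175)&(Z>80)&(Z<235)&(abs(H-112)<14)&(S>80)
    P=W[m];print(n,len(P),P.min(0),P.max(0),np.median(P,0))
    A=P-P.mean(0);print(np.linalg.svd(A,full_matrices=False)[2].round(3))
E
```

```text
t 3.35 p [ 497.3 -196.   252.7] yaw -0.1281 tilt [ 0.0048 -0.0011 -1.    ] F [-0.24  0.65 -2.2 ] T [ 0.02 -0.02 -0.03] w 7.0
shift [  37.1 -303.2   12.7] turn -0.4131 dist 306.0
scene 243 [ 464.98875527 -204.95727876   99.70967905] [ 522.65594526 -186.72641954  230.5240914 ] [ 505.1137674  -194.13501852  182.74341322]
[[ 0.004  0.011 -1.   ]
 [-0.99   0.14  -0.002]
 [-0.14  -0.99  -0.011]]
top 77 [ 466.14236568 -199.19110294  172.14672652] [ 501.01892975 -190.2258706   234.48281631] [ 480.63072257 -194.04012882  190.68728095]
[[-0.251  0.019  0.968]
 [-0.958  0.134 -0.252]
 [-0.135 -0.991 -0.015]]
```

Call:
{"name": "apply_moves", "arguments": {
  "steps": [
    [0,0.003,-0.025,0,-0.04],
    [0,0.008,-0.065,0,-0.12],
    [0,0.013,-0.11,0,-0.2],
    [0,0.0185,-0.155,0,-0.28],
    [0,0.024,-0.2,0,-0.36]
  ]
}}

```text
t: 3.85
eef_pos: [544.5, 1.3, 248.8]
orientation: [0.993, 0.117, -0.002, -0.0]
contact_force: [1.4, 0.9, -3.5]
grip_width: 7.2
```

```bash
python3 go.py 573 100 240 0.285
```

```text
t 3.85 p [544.5   1.3 248.8] yaw 0.2348 tilt [-3.3e-03  3.0e-04 -1.0e+00] F [ 1.4   0.95 -3.45] T [-0.03 -0.08 -0.03] w 7.2
shift [ 50.7 -89.4   8.7] turn -0.0502 dist 103.0
```

Call:
{"name": "apply_moves", "arguments": {
  "steps": [
    [0,0.015,-0.03,0.01,-0.05],
    [0,0.034,-0.06,0.025,-0.05],
    [0,0.048,-0.085,0.04,-0.05],
    [0,0.051,-0.09,0.057,-0.05],
    [0,0.051,-0.09,0.067,-0.05]
  ]
}}

```text
t: 4.35
eef_pos: [572.4, 100.8, 180.2]
orientation: [0.99, 0.142, -0.003, -0.001]
contact_force: [-0.5, 0.1, -2.7]
grip_width: 7.1
```

Call:
{"name": "apply_moves", "arguments": {
  "steps": [
    [0,0,0,0,0],
    [0,0,0,0,0]
  ]
}}

```text
t: 4.55
eef_pos: [574.2, 97.0, 183.1]
orientation: [0.99, 0.139, -0.001, 0.001]
contact_force: [1.2, -0.8, -3.0]
grip_width: 7.4
```

```bash
python3 go.py 573 105 180 0.285; python3 - <<'E'
from cell import env
import cv2,numpy as np
from h import *
for n in ['scene','top','wrist']:
    c=env.get_calibration(n);im,d=env.read_camera(n)
    np.savez(n+'4.npz',im=im,d=d,K=c['camera_matrix'],D=c['dist_coeffs'],R=c['R'],t=c['t'])
    cv2.imwrite(f'pics/{n}4.png',im[:,:,::-1])
a=cv2.imread('pics/scene4.png');cv2.imwrite('pics/scene4c.png',cv2.resize(a[180:400,240:440],None,fx=2.7,fy=2.7,interpolation=2))
E
python3 go.py 573 105 180 0.285
```

```text
t 4.55 p [574.2  97.  183.1] yaw 0.2795 tilt [-9.0e-04 -1.2e-03 -1.0e+00] F [ 1.2  -0.75 -2.98] T [ 0.01 -0.03 -0.06] w 7.4
shift [ 1.  -8.   3.1] turn -0.0055 dist 9.0
t 4.7 p [575.   97.8 184.3] yaw 0.28 tilt [ 1.9e-03  1.0e-04 -1.0e+00] F [-0.    0.03 -3.09] T [ 0.04  0.   -0.01] w 7.1
shift [ 0.  -7.5  4.3] turn -0.005 dist 9.0
```

View pics/scene4c.png

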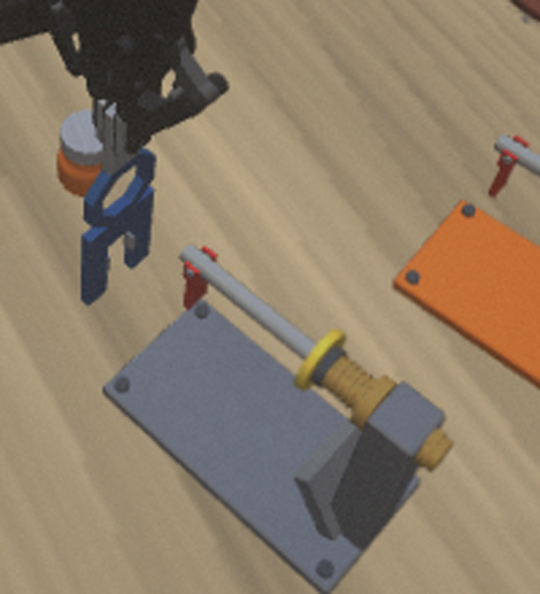

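View pics/wrist4.png

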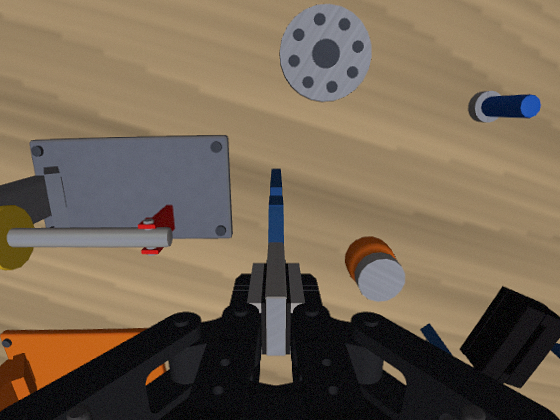

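```bash
python3 - <<'E'
from h import *
import numpy as np
for n in ['scene','top','wrist']:
    c=load(n+'4.npz');W=cloud(c);X,Y,Z=W[...,0],W[...,1],W[...,2]
    hsv=cv2.cvtColor(c['im'],cv2.COLOR_RGB2HSV);H,S,V=[hsv[...,i].astype(int) for i in range(3)]
    yaw=.284;ex=np.array([np.cos(yaw),np.sin(yaw)]);ey=np.array([-np.sin(yaw),np.cos(yaw)])
    m=(X>520)&(X<620)&(Y>60)&(Y<130)&(Z>20)&(Z<180)&(abs(H-112)<14)&(S>80)
    P=W[m];q=np.c_[P[:,:2]@ex,P[:,:2]@ey,P[:,2]]
    print(n,'gauge',len(P),'rackframe min/max',np.percentile(q,1,axis=0).round(1),np.percentile(q,99,axis=0).round(1))
    m=(X>490)&(X<600)&(Y>140)&(Y<235)&(Z>141.5)&(Z<150)&(S<60)
    P=W[m]
    if len(P)<20: print('no peg');continue
    q=np.c_[P[:,:2]@ex,P[:,:2]@ey,P[:,2]]
    # per-slice crest
    l=cv2.fitLine(P[:,:2].astype(np.float32),cv2.DIST_HUBER,0,.01,.01).ravel();d=l[:2]*np.sign(l[1])
    print(' peg',len(P),'x med',np.median(q[:,0]).round(1),'y min',np.percentile(q[:,1],[0.5,2]).round(1),'zmax',np.percentile(q[:,2],97).round(1),'yaw',np.arctan2(-d[0],d[1]).round(4))
    m=(H>20)&(H<32)&(S>150)&(V>60)&(X>490)&(X<600)&(Y>140)&(Y<320)&(Z>115)
    P=W[m];
    if len(P):
        q=np.c_[P[:,:2]@ex,P[:,:2]@ey,P[:,2]];print(' yellow',len(P),q.min(0).round(1),q.max(0).round(1),np.median(q,0).round(1))
E
```

```text
scene gauge 192 rackframe min/max [547.4 -71.8 107.8] [604.8 -63.8 162.7]
 peg 314 x med 584.8 y min [-5.4 -3.4] zmax 146.7 yaw 0.2958
 yellow 76 [569.8  89.9 140.8] [602.   97.9 159.7] [589.9  95.6 156.1]Traceback (most recent call last):
  File "<stdin>", line 9, in <module>
    return _quantile_unchecked(
        a, q, axis, out, overwrite_input, method, keepdims, weights)
    return _ureduce(a,
                    func=_quantile_ureduce_func,
    ...<5 lines>...
                    overwrite_input=overwrite_input,
                    method=method)
    r = func(a, **kwargs)
    result = _quantile(arr,
                       quantiles=q,
    ...<2 lines>...
                       out=out,
                       weights=wgt)
    slices_having_nans = np.isnan(arr[-1, ...])
                                  ~~~^^^^^^^^^
IndexError: index -1 is out of bounds for axis 0 with size 0
```

```bash
python3 - <<'E'
from h import *
import numpy as np
for n in ['top','wrist']:
    c=load(n+'4.npz');W=cloud(c);X,Y,Z=W[...,0],W[...,1],W[...,2]
    hsv=cv2.cvtColor(c['im'],cv2.COLOR_RGB2HSV);H,S,V=[hsv[...,i].astype(int) for i in range(3)]
    yaw=.284;ex=np.array([np.cos(yaw),np.sin(yaw)]);ey=np.array([-np.sin(yaw),np.cos(yaw)])
    if n=='wrist':
        m=(X>480)&(X<660)&(Y>40)&(Y<150)&(abs(H-112)<14)&(S>80)&(Z>10)&(Z<180)
        P=W[m];print(len(P))
        q=np.c_[P[:,:2]@ex,P[:,:2]@ey,P[:,2]];print('gauge',q.min(0).round(1),q.max(0).round(1))
        m=(Y<150)&(Y>60)&(Z>205)&(Z<225)&(X>540)&(X<600)
        P=W[m];q=np.c_[P[:,:2]@ex,P[:,:2]@ey,P[:,2]];print('tabtop?',len(P),q.min(0).round(1),q.max(0).round(1),cv2.minAreaRect(P[:,:2].astype(np.float32))) if len(P) else 0
    m=(X>490)&(X<600)&(Y>140)&(Y<235)&(Z>140)&(Z<152)&(S<70)
    P=W[m];print(n,'peg',len(P))
    if len(P)>20:
        q=np.c_[P[:,:2]@ex,P[:,:2]@ey,P[:,2]]
        l=cv2.fitLine(P[:,:2].astype(np.float32),cv2.DIST_HUBER,0,.01,.01).ravel();d=l[:2]*np.sign(l[1])
        print(' x',np.percentile(q[:,0],[2,50,98]).round(1),'ymin',q[:,1].min().round(1),'zmax',np.percentile(q[:,2],97).round(1),'yaw',np.arctan2(-d[0],d[1]).round(4))
    m=(X>430)&(X<640)&(Y>120)&(Y<280)&(Z>7)&(Z<17)&(S<90)
    P=W[m]; 
    if len(P): print('base',cv2.minAreaRect(P[:,:2].astype(np.float32)))
    m=(H>20)&(H<32)&(S>150)&(V>60)&(X>490)&(X<600)&(Y>140)&(Y<320)&(Z>115)
    P=W[m]
    if len(P): q=np.c_[P[:,:2]@ex,P[:,:2]@ey,P[:,2]];print(' yellow',len(P),q.min(0).round(1),q.max(0).round(1),np.median(q,0).round(1))
E
```

```text
top peg 89
 x [578.8 583.6 590.1] ymin 34.3 zmax 149.0 yaw 0.2949
base ((555.1907958984375, 255.63304138183594), (150.2176513671875, 69.6838150024414), 8.333013534545898)
 yellow 58 [565.2  91.2 126.4] [599.7  98.8 166. ] [579.7  92.4 152.7]
967
gauge [591.1 -70.1  40.1] [609.4 -62.2 166.7]
tabtop? 3490 [565.7 -86.3 205. ] [592.7 -45.5 225. ] ((580.1145629882812, 100.08776092529297), (31.676111221313477, 31.431476593017578), 58.82759094238281)
wrist peg 2610
 x [580.2 587.2 591.6] ymin -4.9 zmax 146.8 yaw 0.2865
base ((546.9974975585938, 216.02064514160156), (99.94768524169922, 153.64199829101562), 16.23846435546875)
 yellow 1385 [566.2  91.9 120.8] [605.1  99.2 155.8] [588.   93.9 141.5]
```

Call:
{"name": "apply_moves", "arguments": {
  "steps": [
    [0,0.003,-0.008,0.001,-0.004],
    [0,0.007,-0.018,0.002,-0.004],
    [0,0.007,-0.028,0.002,-0.004],
    [0,0.007,-0.035,0.002,-0.004],
    [0,0.007,-0.04,0.002,-0.004]
  ]
}}

```text
t: 5.2
eef_pos: [569.4, 140.8, 181.3]
orientation: [0.99, 0.143, -0.0, -0.0]
contact_force: [-0.8, 0.9, -3.2]
grip_width: 6.7
```

Call:
{"name": "apply_moves", "arguments": {
  "steps": [
    [0,0,0,0,0],
    [0,0,0,0,0]
  ]
}}

```text
t: 5.4
eef_pos: [570.0, 138.9, 181.4]
orientation: [0.99, 0.142, 0.0, 0.0]
contact_force: [0.9, -0.2, -2.4]
grip_width: 7.0
```

```bash
cat > look.py <<'E'
import sys
from cell import env
from h import *
import go
k=sys.argv[1]; go.plan(573,105,180,0.285)
yaw=.285;ex=np.array([np.cos(yaw),np.sin(yaw)]);ey=np.array([-np.sin(yaw),np.cos(yaw)])
s=env.sense();p=np.array(s['eef_pos']);print('tcp rf',(p[:2]@ex).round(1),(p[:2]@ey).round(1),p[2].round(1),'peg F',(np.array(s['contact_force'])[:2]@ey).round(2))
for n in sys.argv[2:]:
    c=env.get_calibration(n);im,d=env.read_camera(n)
    c=dict(im=im,d=d,K=np.array(c['camera_matrix']),D=np.array(c['dist_coeffs']),R=np.array(c['R']),t=np.array(c['t']))
    cv2.imwrite(f'pics/{n}{k}.png',im[:,:,::-1])
    if n=='scene': cv2.imwrite(f'pics/scene{k}c.png',cv2.resize(im[210:390,260:430,::-1],None,fx=3.3,fy=3.3,interpolation=2))
    W=cloud(c);X,Y,Z=W[...,0],W[...,1],W[...,2]
    hsv=cv2.cvtColor(im,cv2.COLOR_RGB2HSV);H,S,V=[hsv[...,i].astype(int) for i in range(3)]
    A=X*ex[0]+Y*ex[1];B=X*ey[0]+Y*ey[1]
    yt=p[:2]@ey
    def rep(nm,m):
        if m.sum()<5: print(n,nm,'none');return
        q=np.c_[A[m],B[m],Z[m]];print(n,nm,len(q),np.percentile(q,1,axis=0).round(1),np.percentile(q,99,axis=0).round(1))
    roi=(A>540)&(A<630)
    rep('gauge',roi&(abs(B-yt)<25)&(Z>15)&(Z<185)&(abs(H-112)<14)&(S>80))
    rep('peg',roi&(abs(A-585)<10)&(B>-15)&(B<85)&(Z>140)&(Z<152)&(S<70))
    rep('yellow',roi&(H>20)&(H<32)&(S>150)&(V>60)&(B>20)&(B<110)&(Z>110))
    rep('red',roi&((H<8)|(H>172))&(S>140)&(V>50)&(B>-15)&(B<60)&(Z>80))
E
python3 look.py 5 scene wrist
```

```text
t 5.4 p [570.  138.9 181.4] yaw 0.2858 tilt [ 1.e-04 -5.e-04 -1.e+00] F [ 0.87 -0.22 -2.35] T [-0.05 -0.02 -0.01] w 7.0
shift [-6.7 33.4  1.4] turn 0.0008 dist 34.0
tcp rf 586.1 -27.0 181.4 peg F -0.45
scene gauge 210 [556.8 -31.   77. ] [612.6 -23.1 160. ]
scene peg 404 [578.   -5.2 140.1] [589.8  84.1 147. ]
scene yellow 75 [570.2  91.5 141.5] [602.3  97.1 160.1]
scene red 50 [574.2   0.7 108.3] [609.8  12.2 508.6]
wrist gauge 990 [598.4 -29.9  42.9] [615.9 -22.1 161.3]
wrist peg 3057 [580.1  -4.4 140.4] [591.6  83.9 147.1]
wrist yellow 2107 [567.6  92.4 124.4] [605.   99.  160.3]
wrist red 430 [576.4   2.  101.8] [596.2  12.  145.3]
```

View pics/scene5c.png

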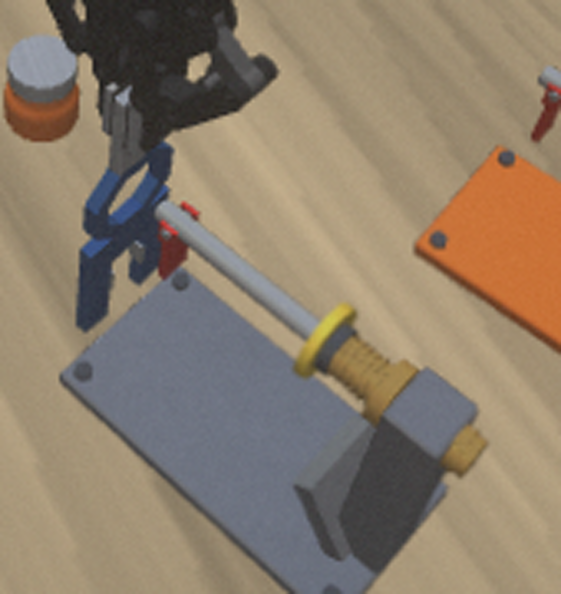

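View pics/wrist5.png

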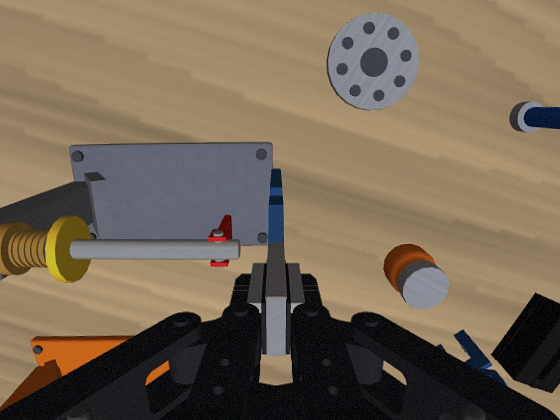

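Call:
{"name": "apply_moves", "arguments": {
  "steps": [
    [0,0,-0.006,0,0],
    [0,0,-0.013,0,0],
    [0,0,-0.02,0,0],
    [0,0,-0.026,0,0],
    [0,0,-0.032,0,0]
  ]
}}

```text
t: 6.0
eef_pos: [560.7, 170.7, 181.4]
orientation: [0.99, 0.143, -0.0, -0.0]
contact_force: [-0.0, -0.7, -2.3]
grip_width: 7.3
```

```bash
python3 look.py 6 scene wrist
```

```text
t 6.0 p [560.7 170.7 181.4] yaw 0.2865 tilt [-0.e+00  1.e-04 -1.e+00] F [-0.05 -0.7  -2.3 ] T [-0.05 -0.   -0.02] w 7.3
shift [-6.8 66.5  1.4] turn 0.0015 dist 67.0
tcp rf 586.1 6.1 181.4 peg F -0.66
scene gauge 152 [556.5   1.6  45.7] [613.6  10.  160.6]
scene peg 348 [578.5   6.9 140.1] [589.9  84.2 147.5]
scene yellow 79 [570.3  91.6 140.3] [601.9  97.4 160.2]
scene red 102 [573.9   5.5 103.7] [618.4  27.2 538.4]
wrist gauge 998 [598.5   5.4  42. ] [615.9  13.2 161.5]
wrist peg 2811 [580.2  -4.  140.3] [591.6  84.  147. ]
wrist yellow 1769 [567.6  92.7 125. ] [605.   99.1 160.4]
wrist red 310 [578.6   1.1 103.9] [594.9  22.7 144. ]
```

View pics/scene6c.png

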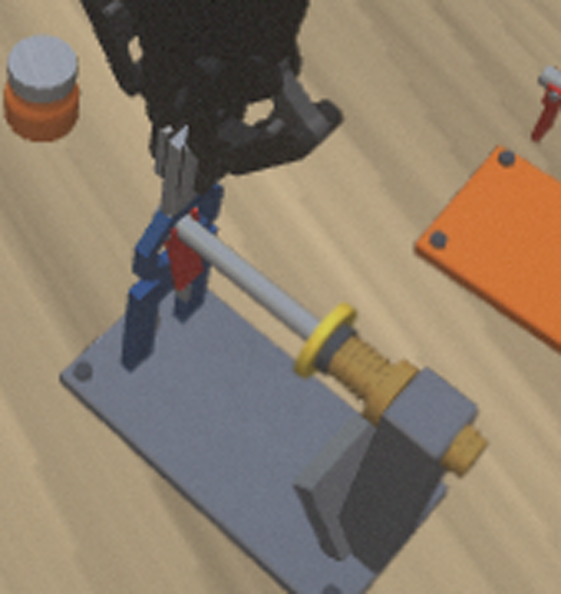

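View pics/wrist6.png

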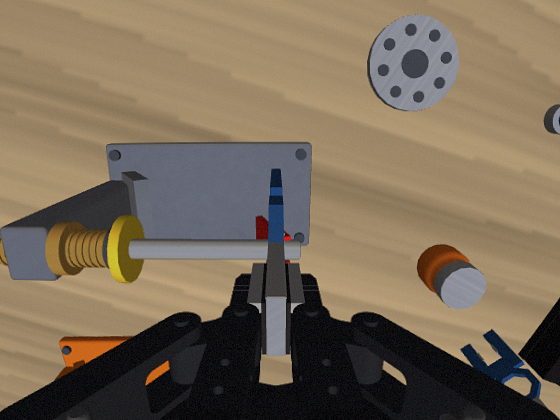

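Call:
{"name": "apply_moves", "arguments": {
  "steps": [
    [0,0,-0.007,0,0],
    [0,0,-0.014,0,0],
    [0,0,-0.021,0,0],
    [0,0,-0.028,0,0],
    [0,0,-0.034,0,0]
  ]
}}

```text
t: 6.6
eef_pos: [551.0, 203.5, 181.4]
orientation: [0.99, 0.143, -0.0, -0.0]
contact_force: [-0.5, 0.6, -3.0]
grip_width: 7.2
```

Call:
{"name": "apply_moves", "arguments": {
  "steps": [
    [0,0,-0.006,0,0],
    [0,0,-0.012,0,0],
    [0,0,-0.016,0,0],
    [0,0,-0.018,0,0]
  ]
}}

```text
t: 7.0
eef_pos: [546.1, 220.5, 181.4]
orientation: [0.99, 0.143, 0.0, -0.0]
contact_force: [-0.4, -0.2, -2.6]
grip_width: 7.2
```

```bash
python3 look.py 7 scene wrist
```

```text
t 7.0 p [546.1 220.5 181.4] yaw 0.2866 tilt [-0.e+00  4.e-04 -1.e+00] F [-0.41 -0.19 -2.57] T [-0.01  0.02 -0.04] w 7.2
shift [ -6.8 118.4   1.3] turn 0.0016 dist 119.0
tcp rf 586.1 58.0 181.4 peg F -0.07
scene gauge 402 [561.1  54.   34.1] [613.6  62.6 159.4]
scene peg 342 [577.9  -5.7 140.3] [591.5  84.5 146.5]
scene yellow 79 [570.4  91.7 141.1] [602.   97.1 159.8]
scene red 50 [5.746e+02 4.000e-01 1.040e+02] [593.   10.1 144.9]
wrist gauge 1004 [598.5  55.7  42.6] [615.9  63.5 161.4]
wrist peg 2790 [580.2  -3.5 140.6] [591.7  84.1 147.1]
wrist yellow 1166 [568.7  93.2 127. ] [605.2  99.1 160.6]
wrist red 489 [576.6   2.5 101.1] [595.   12.  145.1]
```

View pics/scene7c.png

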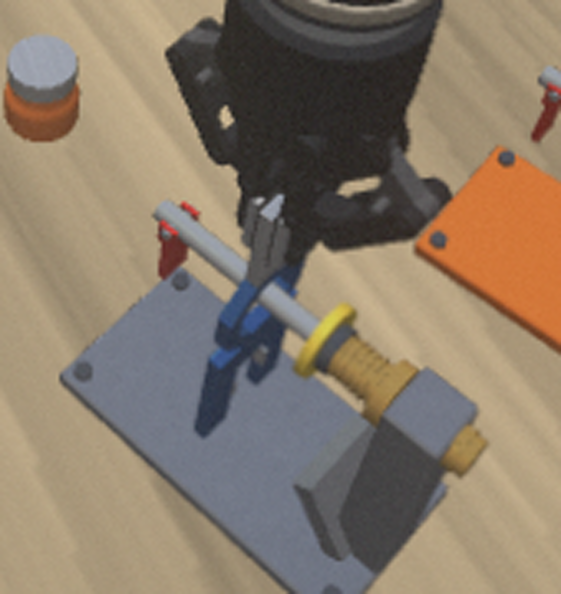

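View pics/wrist7.png

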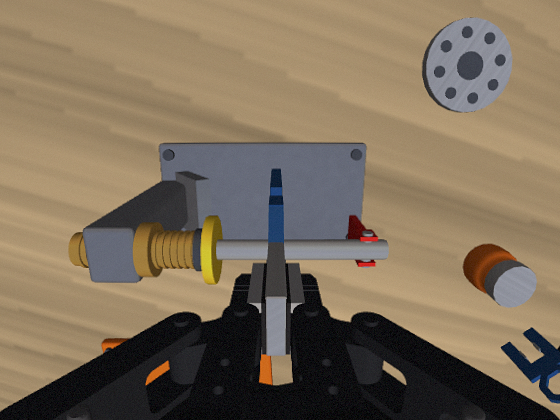

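Call:
{"name": "apply_moves", "arguments": {
  "steps": [
    [0,0,-0.006,0,0],
    [0,0,-0.012,0,0],
    [0,0,-0.017,0,0],
    [0,0,-0.021,0,0],
    [0,0,-0.023,0,0]
  ]
}}

```text
t: 7.6
eef_pos: [539.5, 242.7, 181.4]
orientation: [0.99, 0.143, -0.0, -0.0]
contact_force: [0.6, -0.5, -2.8]
grip_width: 7.3
```

```bash
python3 look.py 8 scene wrist
```

```text
t 7.6 p [539.5 242.7 181.4] yaw 0.2868 tilt [-1.e-04  5.e-04 -1.e+00] F [ 0.59 -0.53 -2.79] T [ 0.01 -0.03  0.03] w 7.3
shift [ -6.8 141.5   1.3] turn 0.0018 dist 142.0
tcp rf 586.0 81.2 181.4 peg F -0.68
scene gauge 390 [561.1  77.3  34.9] [613.3  85.6 160.1]
scene peg 348 [577.7  -5.4 140.2] [591.4  84.3 146.8]
scene yellow 82 [570.4  91.4 141.4] [601.4  97.4 159.8]
scene red 49 [574.5   0.8 105.5] [593.2  10.4 144.7]
wrist gauge 1002 [598.4  78.9  42.7] [615.8  86.7 161.5]
wrist peg 2853 [580.1  -3.5 140.4] [591.6  77.4 147. ]
wrist yellow 670 [579.4  93.3 129.1] [605.3  99.  160.8]
wrist red 586 [576.4   2.4 102.7] [595.   12.1 145.1]
```

View pics/wrist8.png

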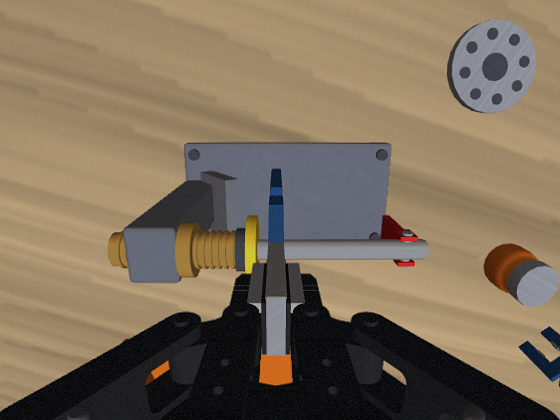

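Call:
{"name": "apply_moves", "arguments": {
  "steps": [
    [0,0,-0.001,0,0],
    [0,0,-0.003,0,0],
    [0,0,-0.004,0,0]
  ]
}}

```text
t: 8.0
eef_pos: [538.7, 245.8, 181.4]
orientation: [0.99, 0.142, 0.0, -0.0]
contact_force: [0.6, 0.4, -2.8]
grip_width: 7.4
```

Call:
{"name": "apply_moves", "arguments": {
  "steps": [
    [0,0,0,0,0]
  ]
}}

```text
t: 8.1
eef_pos: [538.6, 245.9, 181.4]
orientation: [0.99, 0.143, 0.0, -0.0]
contact_force: [0.2, 0.6, -2.5]
grip_width: 7.2
```

Call:
{"name": "apply_moves", "arguments": {
  "steps": [
    [0,0,-0.001,0,0],
    [0,0,-0.001,0,0]
  ]
}}

```text
t: 8.3
eef_pos: [538.4, 246.7, 181.4]
orientation: [0.99, 0.142, -0.0, -0.0]
contact_force: [-0.1, 0.5, -2.6]
grip_width: 7.2
```

Call:
{"name": "apply_moves", "arguments": {
  "steps": [
    [0,0,-0.0005,0,0],
    [0,0,-0.001,0,0]
  ]
}}

```text
t: 8.5
eef_pos: [538.2, 247.5, 181.4]
orientation: [0.99, 0.142, 0.0, -0.0]
contact_force: [-0.6, 0.2, -3.5]
grip_width: 7.2
```

```bash
python3 look.py 9 wrist
```

```text
t 8.5 p [538.2 247.5 181.4] yaw 0.2857 tilt [ 0.  0. -1.] F [-0.59  0.19 -3.49] T [-0.04  0.    0.03] w 7.2
shift [ -6.8 146.6   1.4] turn 0.0007 dist 147.0
tcp rf 586.1 86.2 181.4 peg F 0.35
wrist gauge 1004 [598.4  83.7  41.9] [615.9  91.6 161.4]
wrist peg 3008 [580.2  -3.2 140.4] [591.6  82.3 147. ]
wrist yellow 566 [585.9  93.3 130.8] [605.5  99.1 160.5]
wrist red 617 [576.8   2.1 101.5] [595.   12.3 145. ]
```

Call:
{"name": "apply_moves", "arguments": {
  "steps": [
    [0,0,-0.001,0,0],
    [0,0,-0.001,0,0]
  ]
}}

```text
t: 8.75
eef_pos: [537.8, 248.8, 181.4]
orientation: [0.99, 0.143, -0.0, -0.0]
contact_force: [-0.2, 0.5, -1.9]
grip_width: 7.0
```

Call:
{"name": "apply_moves", "arguments": {
  "steps": [
    [0,0,-0.0005,0,0],
    [0,0,-0.001,0,0]
  ]
}}

```text
t: 8.95
eef_pos: [537.7, 249.2, 181.4]
orientation: [0.99, 0.142, 0.0, 0.0]
contact_force: [0.3, -1.4, -2.7]
grip_width: 7.3
```

Call:
{"name": "apply_moves", "arguments": {
  "steps": [
    [0,0,0,0,0],
    [0,0,0,0,0]
  ]
}}

```text
t: 9.15
eef_pos: [537.7, 249.3, 181.4]
orientation: [0.99, 0.142, 0.0, 0.0]
contact_force: [-0.3, -0.8, -2.1]
grip_width: 7.1
```

```bash
python3 look.py 10 wrist
```

```text
t 9.15 p [537.7 249.3 181.4] yaw 0.2857 tilt [ 1.e-04 -3.e-04 -1.e+00] F [-0.29 -0.75 -2.08] T [-0.16 -0.07  0.01] w 7.1
shift [ -6.8 148.4   1.4] turn 0.0007 dist 149.0
tcp rf 586.1 88.0 181.4 peg F -0.64
wrist gauge 984 [598.2  85.5  42.1] [615.9  93.2 161.3]
wrist peg 3052 [580.1  -3.4 140.4] [591.6  83.8 147.1]
wrist yellow 491 [586.5  93.9 140.5] [605.6  99.3 162.7]
wrist red 622 [576.6   2.2 101.2] [595.   12.5 145.1]
```

Call:
{"name": "apply_moves", "arguments": {
  "steps": [
    [0,0,-0.0005,0,0],
    [0,0,-0.001,0,0]
  ]
}}

```text
t: 9.4
eef_pos: [537.5, 249.8, 181.4]
orientation: [0.99, 0.142, 0.0, 0.0]
contact_force: [0.3, -2.0, -2.6]
grip_width: 6.9
```

Call:
{"name": "apply_moves", "arguments": {
  "steps": [
    [0,0,0,0,0]
  ]
}}

```text
t: 9.5
eef_pos: [537.5, 249.8, 181.4]
orientation: [0.99, 0.142, 0.0, 0.0]
contact_force: [0.5, -2.8, -1.7]
grip_width: 7.2
```

```bash
python3 look.py 11
```

```text
t 9.5 p [537.5 249.8 181.4] yaw 0.2855 tilt [ 2.e-04 -9.e-04 -1.e+00] F [ 0.55 -2.81 -1.72] T [-0.44 -0.07  0.03] w 7.2
shift [ -6.7 149.    1.5] turn 0.0005 dist 149.0
tcp rf 586.1 88.6 181.4 peg F -2.85
```

Call:
{"name": "apply_moves", "arguments": {
  "steps": [
    [0,0,-0.0005,0,0],
    [0,0,-0.001,0,0]
  ]
}}

```text
t: 9.7
eef_pos: [537.3, 250.6, 181.4]
orientation: [0.99, 0.142, 0.0, 0.001]
contact_force: [0.7, -3.6, -2.2]
grip_width: 7.7
```

Call:
{"name": "apply_moves", "arguments": {
  "steps": [
    [0,0,0,0,0]
  ]
}}

```text
t: 9.8
eef_pos: [537.2, 250.7, 181.3]
orientation: [0.99, 0.142, 0.0, 0.001]
contact_force: [1.4, -2.8, -1.8]
grip_width: 7.3
```

Call:
{"name": "apply_moves", "arguments": {
  "steps": [
    [0,0,0,0,0]
  ]
}}

```text
t: 9.9
eef_pos: [537.2, 250.8, 181.4]
orientation: [0.99, 0.142, 0.0, 0.0]
contact_force: [0.3, -2.7, -1.8]
grip_width: 6.8
```

```bash
python3 look.py 12 wrist
```

```text
t 9.9 p [537.2 250.8 181.4] yaw 0.2854 tilt [ 2.e-04 -9.e-04 -1.e+00] F [ 0.26 -2.7  -1.81] T [-0.78 -0.13  0.02] w 6.8
shift [ -6.7 149.9   1.5] turn 0.0004 dist 150.0
tcp rf 586.0 89.6 181.4 peg F -2.66
wrist gauge 989 [598.3  86.8  42.3] [615.9  94.6 161.2]
wrist peg 3065 [580.1  -3.3 140.4] [591.6  84.  146.9]
wrist yellow 494 [586.4  95.1 140.8] [605.5 100.8 160.8]
wrist red 637 [576.6   2.5 100.7] [595.   12.4 145.1]
```

Call:
{"name": "apply_moves", "arguments": {
  "steps": [
    [0,0,-0.0003,0,0],
    [0,0,-0.0006,0,0],
    [0,0,-0.0006,0,0]
  ]
}}

```text
t: 10.25
eef_pos: [537.0, 251.4, 181.4]
orientation: [0.99, 0.142, 0.0, 0.0]
contact_force: [0.7, -4.2, -1.9]
grip_width: 7.2
```

```bash
python3 look.py 13 wrist
```

```text
t 10.25 p [537.  251.4 181.4] yaw 0.2855 tilt [ 2.e-04 -8.e-04 -1.e+00] F [ 0.69 -4.23 -1.93] T [-1.02 -0.18  0.04] w 7.2
shift [ -6.7 150.7   1.5] turn 0.0005 dist 151.0
tcp rf 586.0 90.3 181.4 peg F -4.25
wrist gauge 983 [598.5  87.5  41.9] [615.9  95.2 161.3]
wrist peg 3067 [580.1  -3.3 140.4] [591.7  84.1 146.9]
wrist yellow 483 [586.2  95.8 140. ] [605.4 101.2 160.7]
wrist red 641 [576.8   2.4 100.4] [595.   12.5 144.9]
```

Call:
{"name": "apply_moves", "arguments": {
  "steps": [
    [0,0,0,0,0],
    [0,0,0,0,0],
    [0,0,0,0,0],
    [0,0,0,0,0],
    [0,0,0,0,0]
  ]
}}

```text
t: 10.8
eef_pos: [536.9, 251.8, 181.4]
orientation: [0.99, 0.142, 0.0, 0.0]
contact_force: [0.6, -4.8, -1.2]
grip_width: 7.6
```

Call:
{"name": "apply_moves", "arguments": {
  "steps": [
    [0,0,0,0,0],
    [0,0,0,0,0],
    [0,0,0,0,0],
    [0,0,0,0,0]
  ]
}}

```text
t: 11.2
eef_pos: [536.9, 251.9, 181.4]
orientation: [0.99, 0.142, 0.0, 0.0]
contact_force: [0.8, -4.5, -1.2]
grip_width: 7.3
```

```bash
python3 look.py 14 scene
```

```text
t 11.2 p [536.9 251.9 181.4] yaw 0.2857 tilt [ 0.e+00 -1.e-04 -1.e+00] F [ 0.76 -4.5  -1.24] T [-1.21 -0.22  0.04] w 7.3
shift [ -6.8 151.1   1.4] turn 0.0007 dist 151.0
tcp rf 586.1 90.8 181.4 peg F -4.53
scene gauge 343 [559.7  86.4  35.5] [614.   94.4 160.5]
scene peg 380 [578.2  -5.3 140.3] [590.6  81.1 147.3]
scene yellow 76 [574.9  95.  140.6] [602.2 101.2 167.1]
scene red 45 [574.5   1.1 104.4] [593.3   9.9 145.2]
```

View pics/scene14c.png

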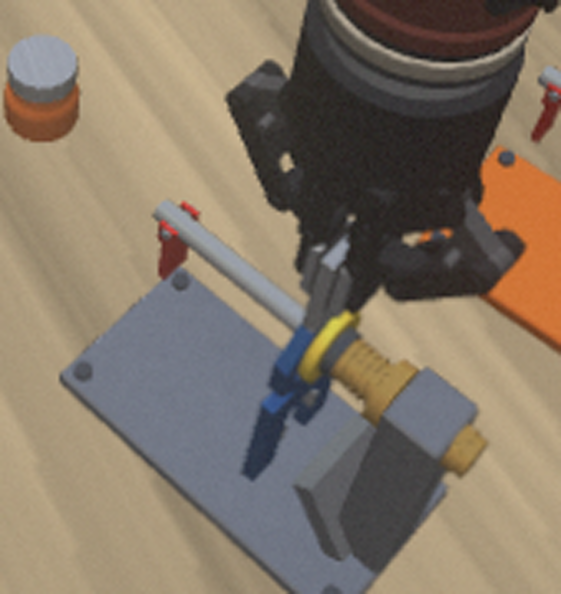

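Call:
{"name": "apply_moves", "arguments": {
  "steps": [
    [0,0,0.002,0,0],
    [0,0,0.004,0,0],
    [0,0,0.007,0,0],
    [0,0,0.009,0,0],
    [0,0,0.01,0,0]
  ]
}}

```text
t: 11.75
eef_pos: [539.3, 243.5, 181.3]
orientation: [0.99, 0.143, -0.0, -0.001]
contact_force: [0.4, 0.1, -2.6]
grip_width: 7.3
```

Call:
{"name": "apply_moves", "arguments": {
  "steps": [
    [0,0,0,0.001,0],
    [0,0,0,0.002,0],
    [0,0,0,0.003,0],
    [0,0,0,0.0035,0]
  ]
}}

```text
t: 12.15
eef_pos: [539.5, 242.6, 177.7]
orientation: [0.99, 0.143, -0.0, -0.0]
contact_force: [0.2, 0.3, -2.7]
grip_width: 7.3
```

```bash
python3 look.py 15 scene
```

```text
t 12.15 p [539.5 242.6 177.7] yaw 0.286 tilt [-3.e-04  2.e-04 -1.e+00] F [ 0.18  0.33 -2.73] T [-0.01  0.02  0.  ] w 7.3
shift [ -6.7 141.4  -2.4] turn 0.001 dist 142.0
tcp rf 586.0 81.1 177.7 peg F 0.26
scene gauge 402 [558.   77.1  29.8] [613.2  85.5 156.5]
scene peg 338 [578.   -5.5 140.3] [589.8  84.4 147.6]
scene yellow 86 [570.2  90.9 137.9] [601.8  97.2 160.4]
scene red 50 [5.748e+02 4.000e-01 1.061e+02] [593.2  10.3 144.6]
```

Now I'll lower by feel until the peg takes the weight.

Call:
{"name": "apply_moves", "arguments": {
  "steps": [
    [0,0,0,0.0005,0],
    [0,0,0,0.001,0]
  ]
}}

```text
t: 12.4
eef_pos: [539.7, 242.4, 176.8]
orientation: [0.99, 0.142, 0.0, -0.0]
contact_force: [-0.6, 0.9, -1.9]
grip_width: 7.3
```

Call:
{"name": "apply_moves", "arguments": {
  "steps": [
    [0,0,0,0.0005,0],
    [0,0,0,0.0005,0]
  ]
}}

```text
t: 12.6
eef_pos: [539.6, 242.4, 176.3]
orientation: [0.99, 0.142, -0.0, -0.0]
contact_force: [0.1, 0.1, -3.4]
grip_width: 7.0
```

Call:
{"name": "apply_moves", "arguments": {
  "steps": [
    [0,0,0,0.0005,0],
    [0,0,0,0.0005,0]
  ]
}}

```text
t: 12.8
eef_pos: [539.6, 242.4, 175.8]
orientation: [0.99, 0.142, -0.0, -0.0]
contact_force: [0.1, -0.4, -3.9]
grip_width: 6.9
```

Call:
{"name": "apply_moves", "arguments": {
  "steps": [
    [0,0,0,0.0005,0],
    [0,0,0,0.0005,0]
  ]
}}

```text
t: 13.0
eef_pos: [539.6, 242.3, 175.3]
orientation: [0.99, 0.142, -0.0, -0.0]
contact_force: [-0.6, 0.7, -2.7]
grip_width: 7.2
```

Call:
{"name": "apply_moves", "arguments": {
  "steps": [
    [0,0,0,0.0005,0],
    [0,0,0,0.0005,0]
  ]
}}

```text
t: 13.2
eef_pos: [539.6, 242.4, 174.8]
orientation: [0.99, 0.142, -0.0, -0.0]
contact_force: [-0.0, 0.1, -2.4]
grip_width: 7.2
```

```bash
python3 look.py 16 scene
```

```text
t 13.2 p [539.6 242.4 174.8] yaw 0.2859 tilt [-1.e-04  0.e+00 -1.e+00] F [-0.04  0.1  -2.42] T [-0.01 -0.02 -0.01] w 7.2
shift [ -6.7 141.2  -5.2] turn 0.0009 dist 141.0
tcp rf 586.0 80.9 174.8 peg F 0.1
scene gauge 396 [560.2  77.1  28.7] [613.2  85.1 153. ]
scene peg 338 [577.9  -5.4 140.6] [592.3  84.7 147.4]
scene yellow 83 [569.9  91.3 139.9] [602.   97.3 159.7]
scene red 49 [574.4   0.8 105.9] [593.1  10.4 145.5]
```

Call:
{"name": "apply_moves", "arguments": {
  "steps": [
    [0,0,0,0.0005,0],
    [0,0,0,0.0005,0]
  ]
}}

```text
t: 13.45
eef_pos: [539.6, 242.4, 174.3]
orientation: [0.99, 0.142, -0.0, -0.0]
contact_force: [-0.3, -0.2, -3.6]
grip_width: 7.2
```

Call:
{"name": "apply_moves", "arguments": {
  "steps": [
    [0,0,0,0.0005,0],
    [0,0,0,0.0005,0]
  ]
}}

```text
t: 13.65
eef_pos: [539.7, 242.4, 174.0]
orientation: [0.99, 0.142, 0.0, -0.0]
contact_force: [-0.5, -0.4, -1.3]
grip_width: 7.7
```

Call:
{"name": "apply_moves", "arguments": {
  "steps": [
    [0,0,0,0.0005,0],
    [0,0,0,0.0005,0]
  ]
}}

```text
t: 13.85
eef_pos: [539.8, 242.4, 173.9]
orientation: [0.99, 0.142, 0.0, -0.0]
contact_force: [-0.5, -0.1, 1.2]
grip_width: 7.0
```

Call:
{"name": "apply_moves", "arguments": {
  "steps": [
    [0.05,0,0,0,0],
    [0.15,0,0,0,0],
    [0.3,0,0,0,0],
    [0.4,0,0,0,0],
    [0.4,0,0,0,0]
  ]
}}

```text
t: 14.35
eef_pos: [539.8, 242.5, 173.3]
orientation: [0.99, 0.142, 0.0, -0.0]
contact_force: [-0.9, 0.3, -0.3]
grip_width: 34.4
```

```bash
python3 look.py 17 scene wrist
```

```text
t 14.35 p [539.8 242.5 173.3] yaw 0.2859 tilt [ 2.e-04  2.e-04 -1.e+00] F [-0.86  0.25 -0.34] T [-0.   -0.03 -0.03] w 34.4
shift [ -6.9 141.3  -6.7] turn 0.0009 dist 142.0
tcp rf 586.2 80.9 173.3 peg F 0.48
scene gauge 428 [558.2  77.1  25.9] [613.4  85.1 152.5]
scene peg 346 [578.4  -5.3 140.1] [592.5  84.7 148.2]
scene yellow 53 [586.3  90.8 139.7] [601.8  97.2 160. ]
scene red 49 [575.    0.8 106.4] [592.9   9.8 144.6]
wrist gauge 1074 [580.1  65.2  33.5] [615.9  99.6 182.3]
wrist peg 3027 [580.2  -3.3 140.3] [591.7  76.7 147. ]
wrist yellow 981 [568.8  93.3 126.2] [605.2  99.2 160.6]
wrist red 662 [576.9   2.3 102.2] [595.   12.2 144.9]
```

View pics/wrist17.png

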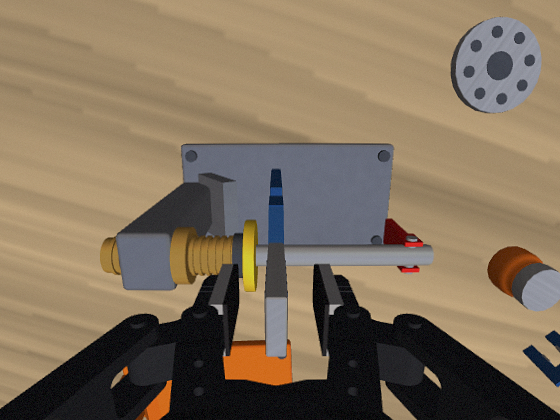

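View pics/scene17c.png

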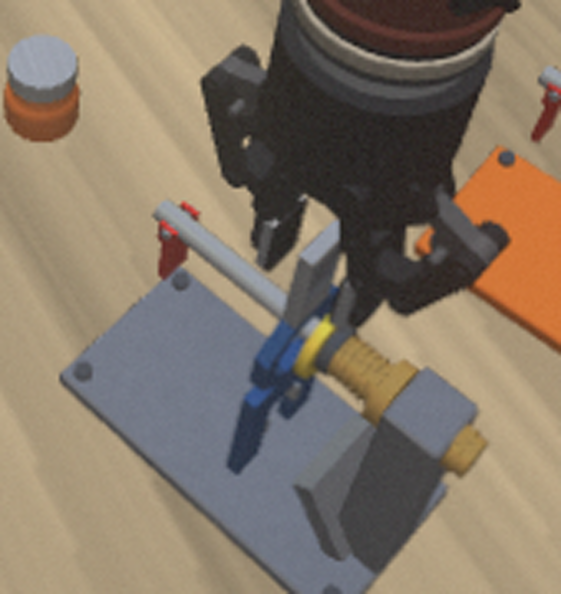

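The gauge hangs free between the open pads (tab at (276,310) in the wrist view), and the flap is shut at (410,265). I'll withdraw straight up.

Call:
{"name": "apply_moves", "arguments": {
  "steps": [
    [0.4,0,0,-0.01,0],
    [0.4,0,0,-0.03,0],
    [0.4,0,0,-0.06,0],
    [0.4,0,0,-0.09,0],
    [0.4,0,0,-0.12,0]
  ]
}}

```text
t: 14.95
eef_pos: [539.6, 242.4, 295.4]
orientation: [0.99, 0.142, 0.0, -0.0]
contact_force: [0.7, 0.4, 0.2]
grip_width: 33.9
```

Call:
{"name": "apply_moves", "arguments": {
  "steps": [
    [0.4,-0.03,0,-0.02,0],
    [0.4,-0.06,0,-0.03,0],
    [0.4,-0.06,0,-0.03,0],
    [0.4,-0.06,0,-0.03,0]
  ]
}}

```text
t: 15.35
eef_pos: [482.2, 225.5, 324.6]
orientation: [0.99, 0.143, 0.001, -0.0]
contact_force: [0.8, 0.1, -0.9]
grip_width: 34.2
```

```bash
python3 look.py 18 scene wrist top
```

```text
t 15.35 p [482.2 225.5 324.6] yaw 0.2861 tilt [ 2.3e-03  9.0e-04 -1.0e+00] F [ 0.8   0.15 -0.9 ] T [-0.01  0.01 -0.  ] w 34.2
shift [ 52.8 141.3 144.7] turn 0.0011 dist 209.0
tcp rf 526.1 80.8 324.6 peg F -0.08
scene gauge 346 [561.4  77.1  26.9] [613.4  85.1 151.5]
scene peg 345 [578.2  -5.3 140.5] [592.3  84.9 148.3]
scene yellow 76 [570.3  91.2 140. ] [601.8  97.1 160.3]
scene red 44 [574.9   0.7 103. ] [593.3   9.8 144.5]
wrist gauge 217 [558.2  78.9  99.5] [615.6  86.4 153.7]
wrist peg 1159 [579.1  -3.2 140.4] [591.4  76.2 147.4]
wrist yellow 312 [567.   93.4 145.5] [604.3  99.3 161.1]
wrist red 90 [576.9   2.7 105.9] [594.2  12.5 145.6]
top gauge 26 [555.4  75.   54.4] [609.9  83.1 149.3]
top peg 160 [578.4  -7.9 140.6] [589.8  62.7 149.7]
top yellow none
top red 94 [541.   -0.8 143.8] [591.7  59.7 671.4]
```

View pics/scene18.png

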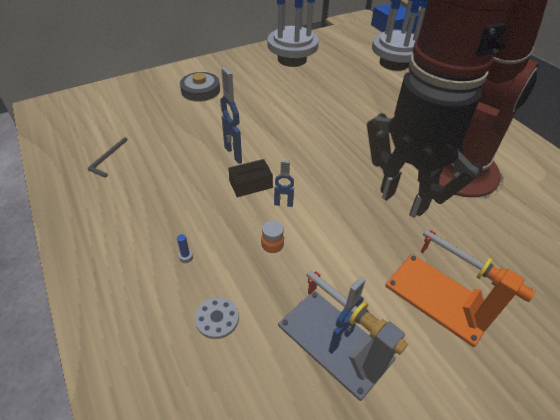

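View pics/wrist18.png

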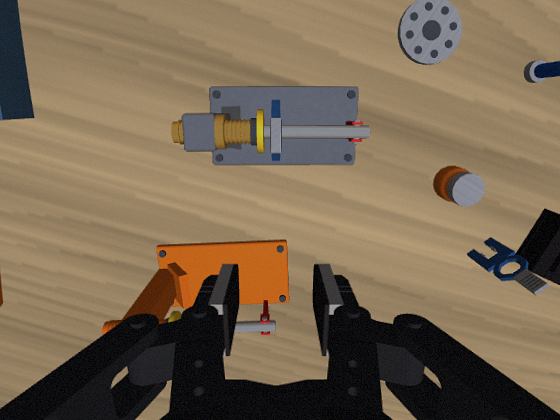

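```bash
python3 -c "
from cell import env
print(env.sign_off())"
```

```text
the job is handed in; nothing more can be done
None
```

The blue gauge is out of its holder and hangs by its eye on the grey rack's peg, behind the closed red flap. I handed the job in at about 15.5 s of the 70 s allowed.

- **Flap:** the eye lifted it on the way in. After the eye passed, the flap read about 102 to 145 mm high at the pivot, which is its shut position, and it read the same after release.
- **Buffer:** I found it by feel and held it at about 4.2 to 4.8 N for roughly 1 s. By the given spring rate that is about 2.1 to 2.5 mm in, against solid at 4 mm and 7 N. The force crept up slightly during the hold.
- **Release:** I backed off to free the buffer, lowered until the peg took the weight, opened the gripper and withdrew straight up. The gauge did not move along the peg when I let go. The final views show it hanging upright, about 7 mm clear of the buffer, with the robot touching nothing.
- **Other objects:** the tin, disc, pin, both other gauges and the orange rack look unmoved in the last scene picture.

**Disagreements:**
- The eye came to rest at a height of about 125 mm by the scene camera, where 127 mm is expected; the calibration is only good to about 2 mm.
- The top camera's final readings were sparse and it could not see the buffer, so I relied on the scene and wrist cameras there.

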